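# Close the battery box of the parasol lights

## Task

Put the long cover on the open battery box: hook the lip at its front end under the bridge at the end of the box facing the robot, then pivot the cover down until the catch at the other end snaps over it and it lies flat and flush. Leave the short cover where it lies, do not knock over the vase, and let go of everything at the end.

Things in the scene. Friction and masses are not known exactly. Their poses are not given: they have to be found in the camera images.
- box: Fixed white battery box, 180 mm long (x), 112 wide (y), 56 high, open on top, four fat cells inside. Origin: centre of its underside; x runs from the front end (bridge and slot, towards the robot) to the rear end (catch), z up; turned up to 0.35 rad. Opening: x -68 to +66.5 mm, 85 mm wide. The cover rests on ledges at z = 46 along both sides and both ends.
- slot (a point): Middle of the bridge's inner lower edge: box x -68, y 0, z 52 mm; axes as the box's. The bridge spans the full width, x -90 to -68, z 52 to 56. Beneath it the slot is hollow: forward to x -86, down to z 4, no floor before the front ledge's edge.
- ledge (a point): Middle of the front ledge's upper front edge: box x -56, y 0, z 46 mm; axes as the box's. The lip goes in sloping down between the bridge edge and this edge, with the cover tilted 0.2 to 0.35 rad, rear end high (gap there 8.3 to 9.7 mm across the lip). A hooked cover let go rests with its rear edge on the catch, tilted about 0.17 rad.
- seat (a point): Where the middle of the cover's rib (point cover_mid) lies once closed: box x -1, y 0, z 69 mm; axes as the box's. Play: about 2.5 mm along x either way, 2.5 mm along y. The plate's underside is then at box z 46, its top at 56, flush with the box.
- latch (a joint): Spring catch on the box's rear end, bare steel, 36 mm wide, its bevelled nose reaching over the opening: tip at box x +59.5, z 58.8 mm, top at z 73. Value in m: 0 at rest (nose out), up to 0.010 pushed back. Spring 2.5 N at rest, 6 N at 10 mm. The cover's rear edge pressed down on the bevel (4 to 12 N; polished, low friction) pushes it back; it then springs out over the cover.
- cover_mid (a point): Long cover, loose, white, lying flat, rib up. Plate 130 mm (x) by 80 (y), 10 thick; lip 56 wide, 4 thick, 14 beyond the front (-x) end, flush with the underside. Grip rib on the plate's middle: 50 long (x), 14 wide (y), 26 high. Point: middle of the rib, 23 mm above the underside; x to the rear, away from the lip, z up. 0.11 to 0.23 kg. Behind the rib 40 mm of plate are free for pressing.
- cover_tip (a point): Middle of the long cover's lip at its foremost edge: 79 mm ahead (-x) of the plate's centre, 2 mm above the underside; axes as the cover's.
- short_mid (a point): Short cover of another box, to be left alone: same style, plate 70 mm long, 80 wide, rib 36 long. Point: middle of its rib, 23 mm above its underside. It and the long cover lie in either of two places.
- vase: Blue ceramic vase 135 mm high, 100 mm across, origin at the centre of its foot, z up. Must not be knocked over.
There are look-alikes about, which are no part of the job. Of the things shaped like the vase, the blue one is meant. Leave any black look-alike of the part that bears cover_mid alone.

How it is judged:
By the outcome, as a careful person would: the job done as asked, in the order asked, and still so for the second after the job is handed in, with the robot touching nothing.
It also fails if it takes over 51 s, if anything falls off the work surface, if the arm or the gripper's body presses on something with over 40 N, if the wrist force passes 120 N, or if a joint passes its speed limit or range.

## Robot

A 6-joint arm with a two-finger parallel gripper is mounted at the origin on the work surface. World frame = base frame: x ahead of the robot, y to its left, z up, the work surface at z = 0. Lengths are in m, angles in rad, forces in N, time in s.
With the tool pointing down it reaches from about 0.3 to 0.875 m from the base axis. Payload 6.4 kg.
Tool frame: the origin (TCP) lies midway between the tips of the shut fingers; the grasp point (between the pads) lies 19 mm behind it; z points along the fingers, y is the direction in which the jaws open and shut (so a half turn about z gives the same grasp; the last joint's range is limited). The gripper opens to 85 mm and grips with 20 to 120 N. Pads are 22 mm wide; open, the fingers measure 114 mm over their backs; the gripper's body (76 mm by 85 mm) begins 54 mm behind the grasp point. The pads swing forward as they close: fully open they stand 13 mm farther back than shut.
Start: joints at [-0.206, 0.181, 1.607, -0, 1.354, -0.206], TCP at [0.575, 0, 0.231] pointing down, gripper open.
Joint ranges: [-2.99, 2.99], [-0.89, 2.07], [0.3, 2.58], [-1.14, 4.28], [0, 2.63], [-3.12, 3.12]. Speed limits (rad/s): [2.57, 2.57, 3.01, 3.14, 3.14, 3.14].

## Interface

Orientations are given as a unit quaternion [w, x, y, z].
In Python, from bench import ctrl gives the robot as it stands. The module is installed in compiled form; this text tells all that it offers.
- The arm moves only by the tool arm_command, never from a script. Its argument "plan" is one flat list of numbers, 4 for each row, row after row: the shift along the tool's x, y, z in mm, then the turn about the tool's z in rad. A call has 1 to 20 rows; each row shifts and turns the commanded pose from where the row before left it, along the tool's axes as they then stand; what a row does not reach is not made up. A row lasts 1/10 s, in which the tool goes at most 50 mm and 8.59 degrees, less where a joint would pass 70% of its speed; a pose out of reach is approached as far as the arm can. A call is refused whole if a number of a shift passes 50 or a number of a turn 0.15, either way. A call with a gripper value outside its range is refused whole. "grip" is the opening, from 0 (shut) to 1 (fully open), set as the call begins (left out, the last holds). The fingers move at their own pace and stop on an object; the grip force is fixed at half the most. Time passes only in rows, so rows that do not move let the fingers close. It gives the time, the measured TCP pose, the force and the opening at its end, in the units of the state.
- ctrl.get_obs(): the state, without advancing time (a new reading comes with each control period).
- ctrl.camera(name): name is "scene" or "side" or "wrist"; returns a dict with "color" (480x640x3 uint8, red, green, blue), "camera_matrix" (3x3 intrinsics, pixels), "eye" and "attitude" of the camera in the world; the wrist camera has in their place "T_tool_cam" (4x4, takes a point from camera to tool coordinates, whose origin is the TCP and whose axes are the flange's). Camera axes: x right, y up, looking along -z (the intrinsics and any distortion apply to the point x, -y, -z); pixel columns grow to the right and rows downward; lengths in m; the calibration is good to about 2 mm. A picture is of the moment at which its call begins: read the wrist's pose just before it. There is no depth.
- ctrl.hand_in(): hands the job in, once; it reports no verdict.
The state is a dict: "time_s": time; "q": joint angles; "dq": joint speeds; "joint_efforts": joint torques, N m; "eef_pos": TCP position; "eef_rot": TCP orientation; "wrist_force": force on the tool from outside, world axes, zero at the start; "torque": the same for the moment, N m; "opening": opening from 0.0 (shut) to 1.0 (fully open).
Only numpy, scipy, OpenCV 4.12 (cv2) and the standard library are available. Lean on these libraries where they do the work, as an engineer would, in place of code of your own. Each camera call takes 0.05 s, during which the arm holds its last target. There are 200 camera calls.

## Working session

There is one attempt and no reset: what is moved stays moved. The work goes in short steps, Python scripts to look and compute and a tool call to move; the robot and the scene stay as the last step left them, time stands still between calls to the robot, and variables do not carry over. Pictures are saved under pics/ and viewed, about 8 in all and at most 12, crops included, and the job is handed in when it is done.

Besides the shell and the picture viewer there is one more tool, called by a JSON object that holds its "fn" and its "kwargs". arm_command: Moves the arm, as the interface text tells. Its arguments: {"type":"object","properties":{"plan":{"type":"array","items":{"type":"number"}},"grip":{"type":"number"}},"required":["plan"]}

```bash
mkdir -p pics
cat > h.py <<'E'
import numpy as np, cv2
from bench import ctrl
from scipy.spatial.transform import Rotation as R
def rot(a):
    a=np.array(a,float)
    if a.shape==(3,3): return a
    return R.from_quat([a[1],a[2],a[3],a[0]]).as_matrix()
def shot(n,f=None):
    o=ctrl.get_obs(); c=ctrl.camera(n)
    if n=="wrist":
        T=np.eye(4); T[:3,:3]=rot(o["eef_rot"]); T[:3,3]=o["eef_pos"]; T=T@np.array(c["T_tool_cam"])
        e,A=T[:3,3],T[:3,:3]
    else: e,A=np.array(c["eye"]),rot(c["attitude"])
    im=cv2.cvtColor(np.array(c["color"]),cv2.COLOR_RGB2BGR)
    if f: cv2.imwrite("pics/"+f,im); np.savez("pics/"+f+".npz",K=c["camera_matrix"],e=e,A=A)
    return im,(np.array(c["camera_matrix"]),e,A),c
def load(f):
    z=np.load("pics/"+f+".npz"); return z["K"],z["e"],z["A"]
def ray(c,u,v):
    K,e,A=c; d=np.linalg.solve(K,[u,v,1.]); return e,A@(d*[1,-1,-1])
def onz(c,u,v,z):
    e,d=ray(c,u,v); return e+d*(z-e[2])/d[2]
def proj(c,P):
    K,e,A=c; p=A.T@(np.array(P)-e)*[1,-1,-1]; p=K@p; return p[:2]/p[2]
E
python3 - <<'E'
from h import *
for n in("scene","side","wrist"):
    im,c,d=shot(n,n+"0.png"); print(n,[k for k in d],c[1].round(3),c[2].round(2).tolist(),c[0].round(0).tolist())
    print({k:d[k] for k in d if k not in("color","camera_matrix","eye","attitude")})
o=ctrl.get_obs();print(o)
E
```

```text
scene ['color', 'camera_matrix', 'eye', 'attitude'] [1.091 0.368 0.953] [[-0.66, -0.59, 0.47], [0.75, -0.52, 0.41], [0.01, 0.62, 0.78]] [[567.0, 0.0, 316.0], [0.0, 567.0, 239.0], [0.0, 0.0, 1.0]]
{}
side ['color', 'camera_matrix', 'eye', 'attitude'] [0.468 0.745 0.873] [[-0.99, 0.05, -0.08], [-0.1, -0.69, 0.72], [-0.02, 0.73, 0.69]] [[563.0, 0.0, 311.0], [0.0, 563.0, 234.0], [0.0, 0.0, 1.0]]
{}
wrist ['color', 'camera_matrix', 'T_tool_cam'] [0.576 0.084 0.375] [[1.0, 0.0, 0.0], [-0.0, 0.95, 0.32], [-0.0, -0.32, 0.95]] [[432.0, 0.0, 329.0], [0.0, 432.0, 245.0], [0.0, 0.0, 1.0]]
{'T_tool_cam': array([[-9.35704468e-04,  9.46247390e-01,  3.23442425e-01,
         8.36963905e-02],
       [ 9.99999405e-01,  7.03797227e-04,  8.33958693e-04,
         7.85927796e-04],
       [ 5.61493355e-04,  3.23443013e-01, -9.46247485e-01,
        -1.44848194e-01],
       [ 0.00000000e+00,  0.00000000e+00,  0.00000000e+00,
         1.00000000e+00]])}
{'time_s': 0.15, 'q': array([-2.06304675e-01,  1.81405105e-01,  1.60776791e+00,  4.57617975e-05,
        1.35378447e+00, -2.06302418e-01]), 'dq': array([ 0.00061613, -0.00221372, -0.00094705, -0.00188715, -0.00056898,
       -0.0009991 ]), 'joint_efforts': array([ 1.94259010e-03, -4.45260644e+01, -3.51692533e+01, -1.26067753e-04,
        5.82284134e-03,  2.14055274e-05]), 'eef_pos': array([5.74586977e-01, 1.15815415e-04, 2.30576605e-01]), 'eef_rot': array([-5.83380733e-04,  7.07110909e-01,  7.07102324e-01, -3.54765275e-04]), 'wrist_force': array([-0.04672271,  0.48512381, -0.18914567]), 'torque': array([ 0.03678236, -0.0349023 ,  0.0035346 ]), 'opening': 1.0020360651803313}
```

View pics/scene0.png

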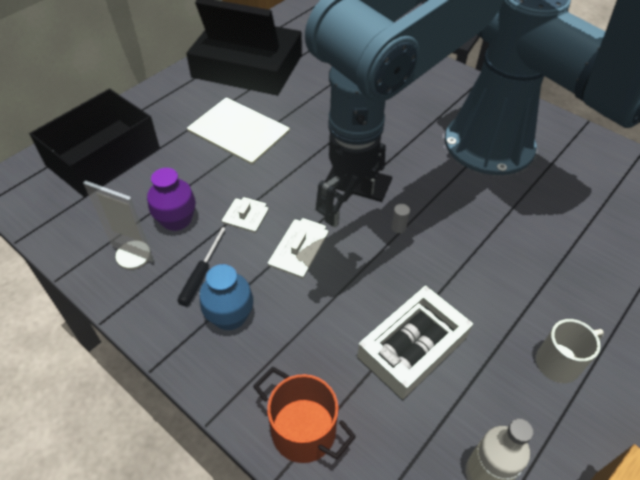

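View pics/side0.png

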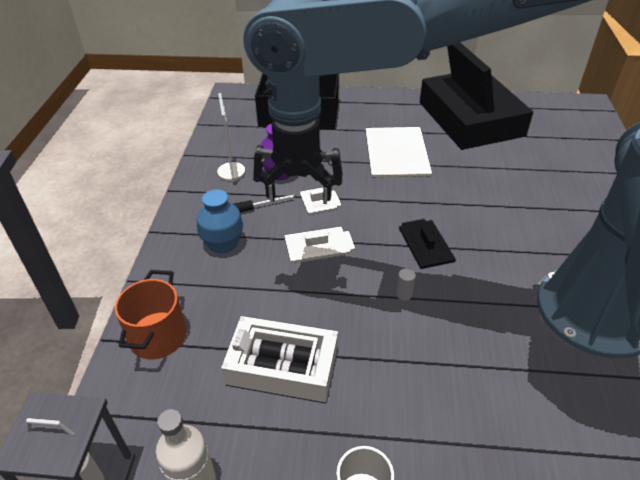

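The side view shows the long cover at about (320,243) with its lip to the right, towards the robot. The short cover is at (320,200), the blue vase at (220,222), the box at (280,357) with its catch on the left at (240,340), and a black look-alike at (427,243). Next I'll view the wrist image.

View pics/wrist0.png

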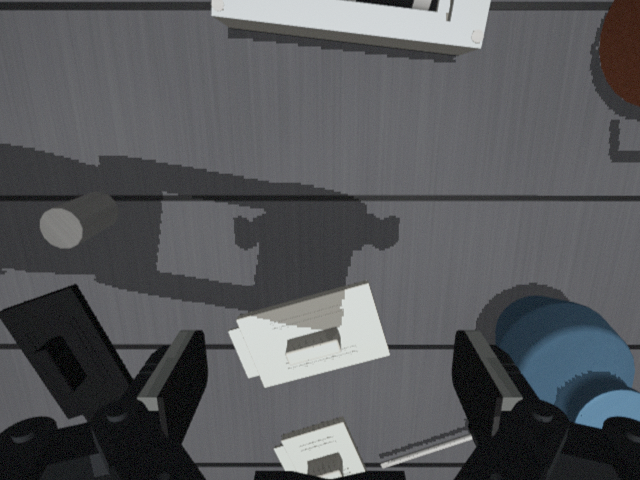

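Run:
```python
from h import *
s=load("side0.png")
for n,u,v,z in[("cover",318,238,.036),("lip",352,243,.003),("short",318,195,.03),("vase",222,245,0),("vasetop",216,200,.135),("box catch end",240,340,.06),("box c",280,345,.05),("fr",337,328,.056)]:
    print(n,onz(s,u,v,z).round(3))
s=load("scene0.png")
for n,u,v,z in[("cover",299,243,.036),("vasetop",222,277,.135),("box c",415,335,.05)]:
    print(n,onz(s,u,v,z).round(3))
```

```text
cover [ 0.555 -0.121  0.036]
lip [ 0.482 -0.145  0.003]
short [ 0.568 -0.272  0.03 ]
vase [ 0.769 -0.119  0.   ]
vasetop [ 0.762 -0.114  0.135]
box catch end [0.666 0.172 0.06 ]
box c [0.596 0.17  0.05 ]
fr [0.498 0.129 0.056]
cover [ 0.568 -0.126  0.036]
vasetop [ 0.769 -0.123  0.135]
box c [0.594 0.179 0.05 ]
```

The wrist picture shows the long cover's plate corners at about (388,356), (368,284) and (265,387), with the lip on the left at (240,352). The vase is at (565,350), outside the finger span. The box's near edge runs along the top at (215,15) to (485,48).

Run:
```python
from h import *
w=load("wrist0.png")
P={n:onz(w,u,v,.010) for n,u,v in[("rb",388.5,356.5),("rt",368,284),("lb",265,387),("lt",245,321)]}
for n in P: print(n,P[n].round(4))
print("len",np.linalg.norm(P["rb"]-P["lb"]),np.linalg.norm(P["rt"]-P["rb"]))
d=P["rb"]-P["lb"]; yaw=np.arctan2(d[1],d[0]); print("yaw",yaw)
x=np.array([np.cos(yaw),np.sin(yaw),0]); y=np.array([-x[1],x[0],0])
print("mid", P["rb"]-65*x/1e3+40*y/1e3, P["lb"]+65*x/1e3+40*y/1e3)
# rib top corners
print([onz(w,u,v,.036).round(4) for u,v in[(287,346),(337,328),(341,342)]])
# box lower-right edges
for u,v,z in[(479,48,.056),(215,17,.056)]: print(onz(w,u,v,z).round(4))
```

```text
rb [ 0.6324 -0.1563  0.01  ]
rt [ 0.6102 -0.0789  0.01  ]
lb [ 0.5097 -0.1919  0.01  ]
lt [ 0.4944 -0.1172  0.01  ]
len 0.12774625191621883 0.08049998423364578
yaw 0.2825125877643233
mid [ 0.55881138 -0.13598827  0.01      ] [ 0.56097578 -0.13536     0.01      ]
[array([ 0.5364, -0.1283,  0.036 ]), array([ 0.5814, -0.1099,  0.036 ]), array([ 0.585 , -0.1241,  0.036 ])]
[0.6759 0.1152 0.056 ]
[0.4992 0.1342 0.056 ]
```

{"fn": "arm_command", "kwargs": {"plan": [-27,-3,0,0,-27,-3,0,0,-27,-3,0,0,-27,-3,0,0,-28,-3,0,0,0,0,10,-0.143,0,0,10,-0.143,0,0,10,-0.143,0,0,10,-0.143,0,0,10,-0.143,0,0,10,-0.143,0,0,0,-0.143,0,0,0,-0.143,0,0,0,-0.143,0,0,0,-0.143,0,0,0,-0.143,0,0,0,-0.143,0,0,0,-0.137,0,0,0,0], "grip": 1}}

```text
time_s: 2.05
eef_pos: [0.5598, -0.1359, 0.171]
eef_rot: [-0.0, -0.141, 0.99, 0.0]
wrist_force: [-0.3, 0.2, 0.6]
opening: 0.999
```

Run:
```python
from h import *
im,w,_=shot("wrist","wrist1.png")
o=ctrl.get_obs();T=rot(o["eef_rot"]);print(o["eef_pos"],T.round(3).tolist(),o["q"].round(2))
```

```text
[ 0.55982353 -0.13587776  0.17100598] [[-0.961, -0.276, -0.001], [-0.276, 0.961, 0.0], [0.0, 0.0, -1.0]] [-0.44  0.24  1.66  0.    1.24 -2.29]
```

View pics/wrist1.png

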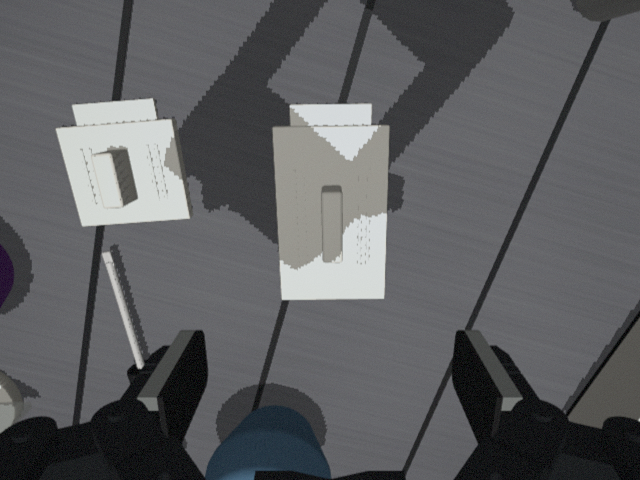

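The long cover is well framed: plate corners (274,127), (389,126), (384,299) and (282,300), with the lip at the top. The vase is at the bottom edge, clear of the fingers.

Run:
```python
from h import *
w=load("wrist1.png"); o=ctrl.get_obs();T=rot(o["eef_rot"]);p0=np.array(o["eef_pos"])
C=np.array([onz(w,u,v,.010) for u,v in[(274,127),(389,126),(384.5,299.5),(282,300)]])
L=lambda a,b:np.linalg.norm(C[a]-C[b])*1e3
print(C.round(4).tolist(),L(0,1),L(1,2),L(2,3),L(3,0)); m=C.mean(0)
f=C[[2,3]].mean(0)-C[[0,1]].mean(0); yaw=np.arctan2(f[1],f[0]); print("mid",m,"yaw",yaw)
r=np.array([onz(w,u,v,.036) for u,v in[(322,187),(341,186),(342,262),(322,262)]]);print("rib",r.mean(0),np.linalg.norm(r[3]-r[0]),np.linalg.norm(r[1]-r[0]))
print("tool shift mm",T.T@(m-p0)*1e3, "tool y ang",np.arctan2(T[1,1],T[0,1])-np.pi/2)
```

```text
[[0.5093, -0.1898, 0.01], [0.4868, -0.1145, 0.01], [0.6119, -0.0758, 0.01], [0.6345, -0.1526, 0.01]] 78.6125571018768 130.95126053926978 80.08987649393096 130.6631914179021
mid [ 0.56061224 -0.13314611  0.01      ] yaw 0.294539232365233
rib [ 0.55824186 -0.1345243   0.036     ] 0.052536981534713895 0.012438509583376762
tool shift mm [ -1.57693394   2.34233912 161.00632758] tool y ang 0.2792579659168717
```

{"fn": "arm_command", "kwargs": {"plan": [-1,2,25,-0.011,0,0,25,0,0,0,25,0,0,0,25,0,0,0,25,0,0,0,20,0,0,0,11,0,0,0,0,0]}}

```text
time_s: 2.9
eef_pos: [0.5591, -0.1332, 0.0136]
eef_rot: [-0.001, -0.145, 0.989, 0.001]
wrist_force: [-0.7, 0.7, -0.3]
opening: 1.0
```

{"fn": "arm_command", "kwargs": {"plan": [0,0,0,0,0,0,0,0,0,0,0,0,0,0,0,0,0,0,0,0,0,0,0,0,0,0,0,0,0,0,0,0,0,0,0,0,0,0,0,0], "grip": 0}}

```text
time_s: 3.9
eef_pos: [0.561, -0.134, 0.016]
eef_rot: [0.001, -0.146, 0.989, -0.0]
wrist_force: [-0.4, 0.6, 5.4]
opening: 0.148
```

{"fn": "arm_command", "kwargs": {"plan": [0,0,-15,0,0,0,-31,0,0,0,-31,0,0,0,-31,0,0,0,-31,0,0,0,-31,0,0,0,-31,0,0,0,-31,0,0,0,-31,0,0,0,-20,0.1,0,0,0,0.1,0,0,0,0.1,0,0,0,0.097,0,0,0,0]}}

```text
time_s: 5.3
eef_pos: [0.5599, -0.1335, 0.2984]
eef_rot: [-0.0, 0.052, 0.999, 0.0]
wrist_force: [0.4, -0.3, -2.1]
opening: 0.149
```

{"fn": "arm_command", "kwargs": {"plan": [-13,25,0,0,-13,31,0,0,-13,31,0,0,-13,31,0,0,-13,31,0,0,-13,31,0,0,-13,31,0,0,-13,31,0,0,-13,31,0,0,-10,30,0,0,0,6,0,0,0,0,0,0,0,0,0,0]}}

```text
time_s: 6.6
eef_pos: [0.7183, 0.1596, 0.2981]
eef_rot: [-0.0, 0.052, 0.999, -0.0]
wrist_force: [-0.4, -0.2, -2.3]
opening: 0.149
```

Run:
```python
from h import *
im,w,_=shot("wrist","wrist2.png")
o=ctrl.get_obs();T=rot(o["eef_rot"]);print(o["eef_pos"],T.round(3).tolist(),o["q"].round(2),o["opening"],o["wrist_force"])
```

```text
[0.71840906 0.15915299 0.29832651] [[-0.995, 0.104, -0.0], [0.104, 0.995, -0.001], [0.0, -0.001, -1.0]] [ 0.06  0.5   1.06 -0.    1.58 -1.41] 0.14804511649065843 [-0.05821613 -0.30896438 -1.55540116]
```

View pics/wrist2.png

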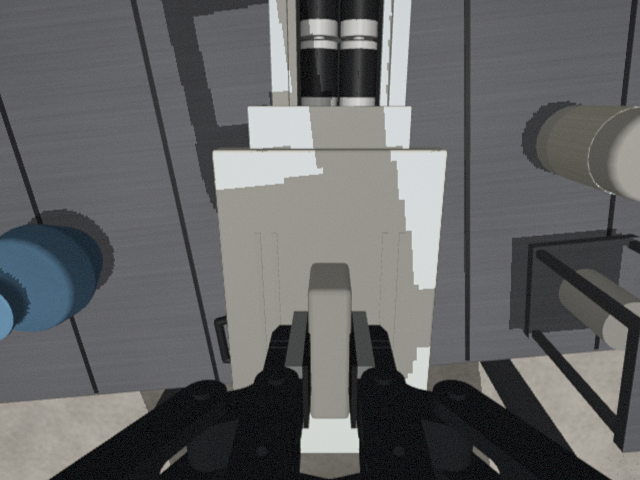

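The cover is held straight, lip forward, with its front plate corners at (214,151) and (446,151). It hides the box, so I'll step sideways to see the box.

{"fn": "arm_command", "kwargs": {"plan": [9,-25,0,0,9,-25,0,0,9,-25,0,0,9,-25,0,0,9,-25,0,0,9,-25,0,0,9,-25,0,0,7,-23,0,0,0,0,0,0,0,0,0,0]}}

```text
time_s: 7.65
eef_pos: [0.6282, -0.0306, 0.2989]
eef_rot: [0.0, 0.053, 0.999, 0.0]
wrist_force: [0.9, 0.8, -1.5]
opening: 0.147
```

Run:
```python
from h import *
im,w,_=shot("wrist","wrist3.png")
o=ctrl.get_obs();print(o["eef_pos"],o["eef_rot"])
```

```text
[ 0.62843618 -0.02985631  0.29876585] [3.44951204e-04 5.24628367e-02 9.98622811e-01 1.11718357e-04]
```

View pics/wrist3.png

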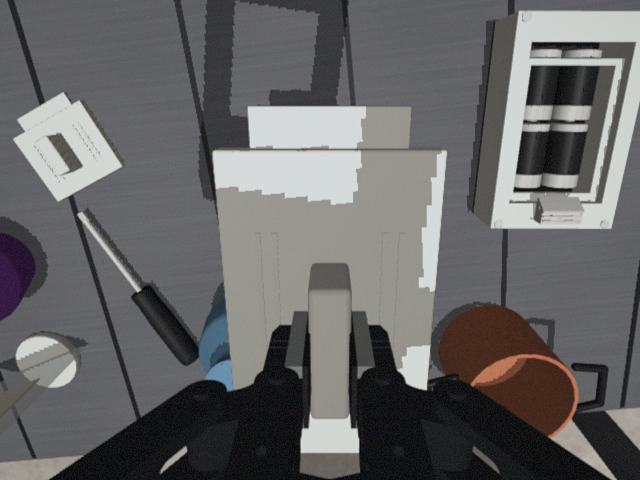

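The box's top corners are at about (513,12), (493,228) and (612,229), with the catch at (560,208) and the bridge at the top of the picture. The front right corner is just out of frame.

Run:
```python
from h import *
w=load("wrist3.png"); o=ctrl.get_obs();T=rot(o["eef_rot"]);p0=np.array(o["eef_pos"])
im=cv2.imread("pics/wrist3.png"); g=cv2.cvtColor(im,cv2.COLOR_BGR2GRAY)
# zoomed profile edges for box
def edge(a,b):
    a,b=np.array(a,float),np.array(b,float);n=200
    p=np.array([a+(b-a)*t for t in np.linspace(0,1,n)]).astype(np.float32)
    v=cv2.remap(cv2.GaussianBlur(g,(3,3),0),p[None,:,0],p[None,:,1],cv2.INTER_LINEAR)[0].astype(float)
    i=np.argmax(abs(np.diff(v)));return p[i]
def line(ps):
    vx,vy,x,y=cv2.fitLine(np.array(ps,np.float32),cv2.DIST_HUBER,0,.01,.01).ravel();return np.cross([x,y,1],[x+vx,y+vy,1])
X=lambda a,b:(lambda c:c[:2]/c[2])(np.cross(a,b))
left=line([edge((x0-7,v),(x0+7,v)) for v in range(30,215,8) for x0 in[513+(v-12)*(493-513)/216]])
rear=line([edge((u,222),(u,236)) for u in range(505,605,6)])
front=line([edge((u,5),(u,18)) for u in range(522,636,6)])
right=line([edge((x0-6,v),(x0+6,v)) for v in range(170,222,4) for x0 in[612+(229-v)*28/187]])
binn=line([edge((u,36),(u,50)) for u in list(range(534,600,6))])
for n,l in(("rear",rear),("front",front),("right",right),("bridge inner",binn)):print(n,X(left,l))
q=[X(left,front),X(left,rear),X(right,rear)]
P=np.array([onz(w,*k,.056) for k in q]);print(P.round(4))
print("len",np.linalg.norm(P[1]-P[0]),"wid",np.linalg.norm(P[2]-P[1]))
x=P[1]-P[0];yl=np.arctan2(x[1],x[0]);y=P[2]-P[1];yr=np.arctan2(y[1],y[0])-np.pi/2;print("yaws",yl,yr)
B=onz(w,*X(left,binn),.056);print("bridge width",np.linalg.norm(B-P[0]))
c=(P[0]+P[2])/2;print("centre",c)
# cover in tool frame
wt=(w[0],T.T@(w[1]-p0),T.T@w[2])
for h in(.0,.003,.006,.010):
    C=np.array([onz(wt,u,v,h) for u,v in[(214,151),(446,151)]]);L=np.array([onz(wt,u,v,h+.006) for u,v in[(249,107),(411,107)]])
    print(h,(C*1e3).round(1).tolist(),"w",np.linalg.norm(C[1]-C[0])*1e3,"lip",(L*1e3).round(1).tolist())
```

```text
rear [489.78242514 226.64650201]
front [518.00642776  10.35678387]
right [ 322.92241048 1505.34910254]
bridge inner [513.9900391   41.13567734]
[[0.4969 0.1356 0.056 ]
 [0.6759 0.1154 0.056 ]
 [0.6894 0.2273 0.056 ]]
len 0.1801576119075079 wid 0.11272133625807206
yaws -0.11202099452614395 -0.11962067548396504
bridge width 0.022391431598119124
centre [0.59312044 0.18146163 0.056     ]
0.0 [[66.2, -38.5, 0.0], [66.1, 38.1, 0.0]] w 76.52196538395015 lip [[79.9, -27.1, 6.0], [79.8, 26.8, 6.0]]
0.003 [[65.9, -39.3, 3.0], [65.7, 38.9, 3.0]] w 78.10563140082353 lip [[79.9, -27.7, 9.0], [79.7, 27.3, 9.0]]
0.006 [[65.5, -40.0, 6.0], [65.4, 39.6, 6.0]] w 79.68929741769689 lip [[79.8, -28.2, 12.0], [79.7, 27.9, 12.0]]
0.01 [[65.1, -41.1, 10.0], [64.9, 40.7, 10.0]] w 81.8008521068614 lip [[79.7, -28.9, 16.0], [79.6, 28.6, 16.0]]
```

The box measures 180.2 × 112.7 mm with a 22.4 mm bridge, which matches the given sizes. Its centre is (0.593, 0.1815) and its yaw is −0.114. The cover sits level in the grip with the plate top 6 mm below the TCP. The tool cannot tilt, so I'll press the cover's rear edge on the bridge's outer edge to tilt the cover in the grip.

{"fn": "arm_command", "kwargs": {"plan": [15,15,8,0.009,23,23,11,0,23,23,11,0,23,23,11,0,23,23,11,0,23,23,11,0,23,23,11,0,23,23,11,0,17,20,11,0,10,10,3,0,0,0,22,0,0,0,25,0,0,0,25,0,0,0,25,0,0,0,15,0,0,0,0,0,0,0,0,0]}}

```text
time_s: 9.4
eef_pos: [0.4506, 0.1982, 0.0879]
eef_rot: [0.0, 0.056, 0.998, 0.0]
wrist_force: [-0.4, 0.5, -2.7]
opening: 0.15
```

```bash
cat >> h.py <<'E'
BC=np.array([.5931,.1815,0]);BY=-.114
BR=R.from_euler("z",BY).as_matrix()
def tb():
    o=ctrl.get_obs();p=BR.T@(np.array(o["eef_pos"])-BC)*1e3;T=rot(o["eef_rot"])
    print("TCP in box mm",p.round(1),"yaw err",round(np.arctan2(T[1,1],T[0,1])-np.pi/2-BY,4),"F",np.round(o["wrist_force"],1),"open",round(o["opening"],3),"t",o["time_s"])
    return p
E
python3 -c "from h import *;tb()"
```

```text
TCP in box mm [-143.5    0.4   87.9] yaw err 0.0014 F [-0.4  0.5 -2.7] open 0.15 t 9.4
```

{"fn": "arm_command", "kwargs": {"plan": [1,0,10,0,0,0,4,0,0,0,3,0,0,0,3,0,0,0,3,0,0,0,0,0]}}

```text
time_s: 10.0
eef_pos: [0.4466, 0.1987, 0.0647]
eef_rot: [-0.002, 0.056, 0.998, -0.0]
wrist_force: [-13.0, 0.2, 13.0]
opening: 0.149
```

{"fn": "arm_command", "kwargs": {"plan": [0,0,3,0,0,0,3,0,0,0,2,0,0,0,0,0]}}

```text
time_s: 10.4
eef_pos: [0.4452, 0.1988, 0.0561]
eef_rot: [-0.004, 0.056, 0.998, -0.0]
wrist_force: [-15.6, 1.5, 13.1]
opening: 0.149
```

Run:
```python
from h import *
tb(); shot("wrist","wrist4.png"); 
im,_,_=shot("side","side4.png"); cv2.imwrite("pics/side4c.png",cv2.resize(im[260:460,200:500],None,fx=2.6,fy=2.6,interpolation=cv2.INTER_CUBIC))
```

```text
TCP in box mm [-148.9    0.4   56.1] yaw err 0.0019 F [-15.6   1.5  13.1] open 0.149 t 10.4
```

View pics/wrist4.png

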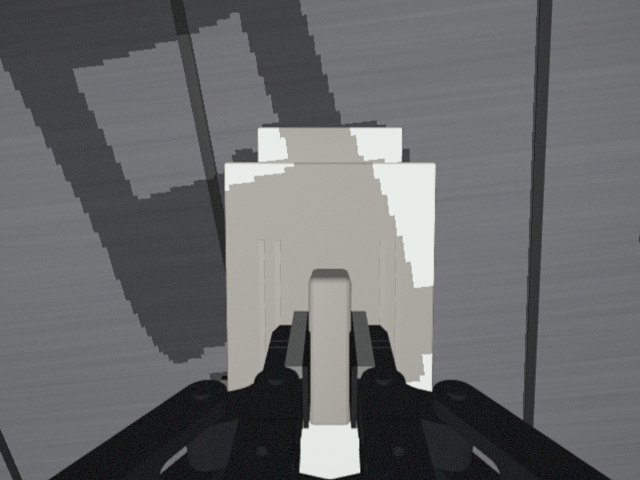

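The cover has tilted in the grip: the front edge narrowed from 232 to 210 px, now at (225,164)–(435,164), with the lip at (258,128)–(402,128). I'll lift it and measure.

{"fn": "arm_command", "kwargs": {"plan": [0,0,-15,0,0,0,-25,0,0,0,-25,0,0,0,-20,0,0,0,0,0,0,0,0,0]}}

```text
time_s: 11.1
eef_pos: [0.449, 0.1983, 0.1411]
eef_rot: [0.0, 0.056, 0.998, 0.0]
wrist_force: [-0.4, 0.5, -2.9]
opening: 0.152
```

```bash
cat > pose.py <<'E'
from h import *
from scipy.optimize import least_squares
def run(f):
    o=ctrl.get_obs(); p=tb(); im,w,c=shot("wrist",f); g=cv2.GaussianBlur(cv2.cvtColor(im,cv2.COLOR_BGR2GRAY),(3,3),0).astype(float)
    Tc=np.array(c["T_tool_cam"]); cam=(w[0],Tc[:3,3],Tc[:3,:3])
    # cover pts: (fwd, side, height above underside) mm ; tool coords: fwd=+x, up=-z
    M=np.array([[65,-40,10],[65,40,10],[79,-28,4],[79,28,4]])/1e3
    def pts(s):
        th,tx,ty,tz=s; f=np.array([np.cos(th),0,np.sin(th)]); n=np.array([np.sin(th),0,-np.cos(th)])
        return np.array([np.array([tx,ty,tz])+m[0]*f+m[1]*np.array([0,1,0])+m[2]*n for m in M])  # tx.. = underside centre
    return g,cam,pts
def fit(cam,pts,uv):
    r=least_squares(lambda s:np.concatenate([proj(cam,q)-k for q,k in zip(pts(s),uv)]),[.25,0,0,.016]);print("theta %.3f underside centre tool mm"%r.x[0],(r.x[1:]*1e3).round(1),"res",r.fun.round(1));return r.x
E
python3 - <<'E'
from pose import *
g,cam,pts=run("wrist5.png")
cv=lambda a:np.argmax(abs(np.diff(a)))
# lip front edge, plate front edge, widths
gx=abs(np.diff(g,axis=1));gy=abs(np.diff(g,axis=0))
for v in(135,142,150,157):print("lip row",v,"L",245+gx[v,245:275].argmax(),"R",390+gx[v,390:415].argmax())
for v in(170,180,190,200):print("plate row",v,"L",210+gx[v,210:240].argmax(),"R",422+gx[v,422:450].argmax())
for u in(265,300,330,360,395):print("col",u,"lip",115+gy[115:145,u].argmax(),"plate",152+gy[152:176,u].argmax())
# on the pressed picture's read pixels
fit(cam,pts,np.array([[225,164],[435,164],[258,128],[402,128]],float))
# level grasp check
fit(cam,pts,np.array([[214,151],[446,151],[249,107],[411,107]],float))
E
```

```text
TCP in box mm [-145.1    0.3  141.1] yaw err 0.0012 F [-0.4  0.5 -2.9] open 0.152 t 11.1
lip row 135 L 256 R 401
lip row 142 L 257 R 401
lip row 150 L 257 R 401
lip row 157 L 257 R 401
plate row 170 L 223 R 435
plate row 180 L 223 R 435
plate row 190 L 224 R 435
plate row 200 L 224 R 434
col 265 lip 126 plate 160
col 300 lip 126 plate 160
col 330 lip 126 plate 160
col 360 lip 126 plate 160
col 395 lip 126 plate 160
theta 0.175 underside centre tool mm [-7.   0.6 19.4] res [-0.   0.1  0.1 -0.1  0.1  0.  -0.1 -0.1]
theta -0.060 underside centre tool mm [ 1.   0.5 20.6] res [ 0.   0.1 -0.  -0.1 -0.1  0.1  0.  -0.1]
```

Run:
```python
from pose import *
im5=cv2.imread("pics/wrist5.png");im3=cv2.imread("pics/wrist3.png")
cv2.imwrite("pics/z.png",np.hstack([cv2.resize(i[240:480,270:390],None,fx=2.5,fy=2.5,interpolation=cv2.INTER_CUBIC) for i in(im3,im5)]))
for im in(im3,im5):
    g=cv2.cvtColor(im,cv2.COLOR_BGR2GRAY).astype(float)
    for u in(320,330,340):print(u,[(250+i,int(d)) for i,d in enumerate(np.diff(g[250:,u])) if abs(d)>12])
```

```text
320 [(261, -14), (262, -37), (288, 18), (417, 16), (418, 37), (419, 20), (451, -23), (452, -70), (453, -21), (475, -21), (476, -37), (477, -26)]
330 [(261, -14), (262, -33), (263, -16), (289, 16), (417, 15), (418, 38), (419, 20), (451, -24), (452, -65), (453, -22), (477, -19), (478, -56)]
340 [(261, -17), (262, -36), (289, 16), (417, 19), (418, 39), (419, 19), (451, -21), (452, -64), (453, -20), (475, -19), (476, -46), (477, -20)]
320 [(267, -32), (268, -42), (277, 13), (278, 19), (424, 38), (425, 26), (475, -26), (476, -81), (477, -91), (478, -15)]
330 [(267, -19), (268, -53), (277, 17), (278, 16), (424, 41), (425, 23), (477, -30), (478, -126)]
340 [(267, -22), (268, -50), (277, 17), (278, 15), (424, 39), (425, 26), (475, -25), (476, -101), (477, -76)]
```

View pics/z.png

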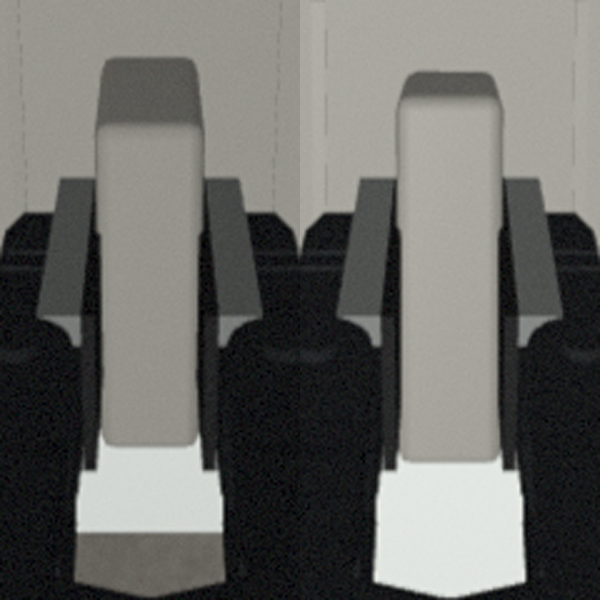

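The zoom shows the rib base front, rib top front and rib top rear edges at rows 262, 289 and 418 when level, against 268, 277.5 and 424.5 when tilted. The rear plate edge is at row 452 when level and hidden when tilted. These rows fix the tilt properly.

```bash
cat >> pose.py <<'E'
def fit2(cam,uv,rows):
    """uv: 4 corners; rows: list of ((fwd,h),row)"""
    M=np.array([[65,-40,10],[65,40,10],[79,-28,4],[79,28,4]])/1e3
    def res(s):
        th,tx,ty,tz=s; f=np.array([np.cos(th),0,np.sin(th)]); n=np.array([np.sin(th),0,-np.cos(th)]);c=np.array([tx,ty,tz])
        q=lambda a,b,h:proj(cam,c+a*f+b*np.array([0,1,0])+h*n)
        return np.concatenate([q(*m)-k for m,k in zip(M,uv)]+[[q(a/1e3,0,h/1e3)[1]-r] for (a,h),r in rows])
    r=least_squares(res,[.2,0,0,.016],loss="soft_l1");print("theta %.3f centre tool mm"%r.x[0],(r.x[1:]*1e3).round(1),"res",res(r.x).round(1));return r.x
E
python3 - <<'E'
from pose import *
_,w,c=shot("wrist");Tc=np.array(c["T_tool_cam"]); cam=(w[0],Tc[:3,3],Tc[:3,:3])
fit2(cam,np.array([[214,151],[446,151],[249,107],[411,107]],float),[((25,10),262.5),((25,36),289.5),((-25,36),418),((-65,10),452.5)])
fit2(cam,np.array([[223.5,161],[435.5,161],[257,126.5],[401.5,126.5]],float),[((25,10),268.5),((25,36),278),((-25,36),424.5)])
E
```

```text
theta 0.005 centre tool mm [ 0.3  0.5 15.6] res [-0.6 -0.   0.6 -0.3  0.   0.8 -0.1  0.7 -2.4 -0.5  0.9 -0.4]
theta 0.236 centre tool mm [-5.7  0.3 14.2] res [-0.2  0.6 -0.   0.3  0.2 -0.   0.  -0.2 -1.9 -0.   0.3]
```

Tilt is 0.236 rad. The level check gave 0.005, so the method is sound. I want about 0.29 so the rear clears the catch, so I'll press about 4 mm deeper.

{"fn": "arm_command", "kwargs": {"plan": [0,0,20,0,0,0,25,0,0,0,25,0,0,0,10,0,0,0,4,0,0,0,3,0,0,0,3,0,0,0,0,0,0,0,-15,0,0,0,-25,0,0,0,-25,0,0,0,-20,0,0,0,0,0,0,0,0,0]}}

```text
time_s: 12.6
eef_pos: [0.449, 0.1982, 0.1362]
eef_rot: [0.0, 0.056, 0.998, 0.0]
wrist_force: [-0.8, 0.1, -3.4]
opening: 0.149
```

```bash
cat > meas.py <<'E'
from pose import *
import sys
g,cam,pts=run(sys.argv[1])
gx=abs(np.diff(g,axis=1));gy=abs(np.diff(g,axis=0))
pf=int(np.median([152+gy[152:182,u].argmax() for u in(265,300,330,360,395)]));lf=int(np.median([112+gy[112:148,u].argmax() for u in(265,300,330,360,395)]))
md=lambda v,a,b:np.median([a+gx[r,a:b].argmax() for r in v])
lp=range(lf+8,pf-5,4);pp=range(pf+4,pf+14,2)
uv=np.array([[md(pp,210,245)+.5,pf+.5],[md(pp,415,450)+.5,pf+.5],[md(lp,245,278)+.5,lf+.5],[md(lp,385,415)+.5,lf+.5]])
s=g[:,325:336].mean(1);d=np.diff(s)
rf=255+d[255:275].argmin();rt=rf+3+d[rf+3:rf+22].argmax();rr=410+d[410:440].argmax()
print(uv.tolist(),rf,rt,rr)
th,tx,ty,tz=fit2(cam,uv,[((25,10),rf+.5),((25,36),rt+.5),((-25,36),rr+.5)])
E
python3 meas.py wrist6.png
```

```text
TCP in box mm [-145.     0.2  136.2] yaw err 0.0012 F [-0.8  0.1 -3.4] open 0.149 t 12.6
[[227.5, 167.5], [431.5, 167.5], [259.5, 135.5], [398.5, 135.5]] 271 275 426
theta 0.323 centre tool mm [-8.   0.3 13.2] res [-0.9  0.4  0.3  0.2  0.3  0.2  0.1  0.  -1.1  0.  -0. ]
```

{"fn": "arm_command", "kwargs": {"plan": [-10,0,-9,0,-22,0,0,0,-22,0,0,0,-22,0,0,0,-22,0,0,0,-22,0,0,0,-22,0,0,0,-22,0,0,0,-11,-0.5,0,0,0,0,15,0,0,0,20,0,0,0,13,0,0,0,4,0,0,0,0,0,0,0,0,0]}}

```text
time_s: 14.15
eef_pos: [0.6231, 0.1782, 0.0939]
eef_rot: [0.0, 0.056, 0.998, 0.0]
wrist_force: [-0.2, 0.2, -2.6]
opening: 0.152
```

```bash
python3 meas.py wrist7.png
```

```text
TCP in box mm [30.1  0.2 93.9] yaw err 0.0015 F [-0.2  0.2 -2.6] open 0.152 t 14.15
[[224.5, 167.5], [430.5, 167.5], [259.5, 135.5], [399.5, 135.5]] 271 275 425
theta 0.318 centre tool mm [-8.1 -0.1 13.7] res [ 1.4  0.3  0.5  0.1 -0.5 -0.  -1.7 -0.2 -1.3  0.1  0.5]
```

View pics/wrist7.png

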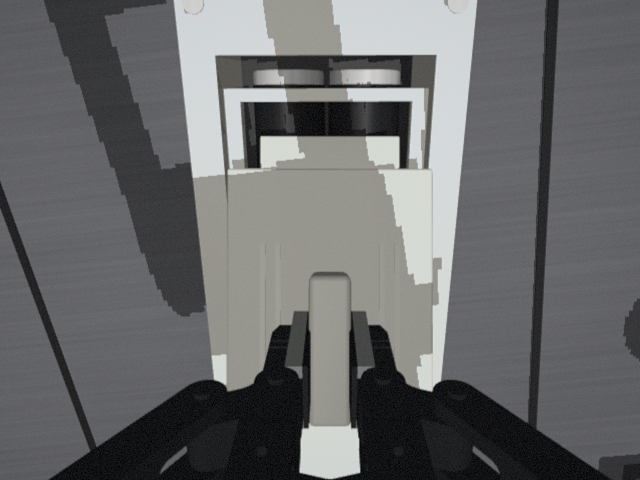

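The lip at (260–400,136) points at the slot. The bridge's inner edge is at row 55 and the front ledge's front edge at row 88. I'll check these against the box frame before inserting.

Run:
```python
from h import *
w=load("wrist7.png")
B=lambda u,v,z:(BR.T@(onz(w,u,v,z)-BC)*1e3).round(1)
print("bridge edge",B(216.5,55.5,.056),B(436,55.5,.056),"ledge front",B(226,88.5,.046),B(428,88.5,.046))
```

```text
bridge edge [-67.9 -43.4  56. ] [-68.   41.8  56. ] ledge front [-56.1 -42.9  46. ] [-56.1  41.8  46. ]
```

{"fn": "arm_command", "kwargs": {"plan": [0,-0.9,1,0,5,0,1.65,0,5,0,1.65,0,5,0,1.65,0,5,0,1.65,0,5,0,1.65,0,5,0,1.65,0,4,0,1.3,0,3.8,0,1.3,0,0,0,0,0,0,0,0,0]}}

```text
time_s: 15.3
eef_pos: [0.5852, 0.1815, 0.0799]
eef_rot: [0.0, 0.056, 0.998, 0.0]
wrist_force: [-0.6, -0.6, -1.8]
opening: 0.145
```

Run:
```python
from h import *
tb(); shot("wrist","wrist8.png")
```

```text
TCP in box mm [-7.8 -0.9 79.9] yaw err 0.0013 F [-0.6 -0.6 -1.8] open 0.145 t 15.3
```

View pics/wrist8.png

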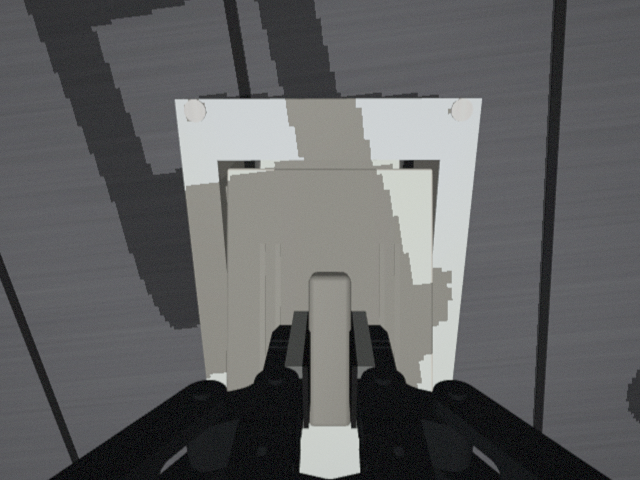

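The lip has gone in under the bridge with no force: the bridge's inner edge is at row 160 and the plate front at row 169. I'll lower in the grip so the cover pivots most of the way towards its rest tilt before I let go.

{"fn": "arm_command", "kwargs": {"plan": [0,0,2,0,-0.8,0,1.8,0,-0.8,0,1.8,0,-0.8,0,1.8,0,-0.8,0,1.8,0,0,0,0,0]}}

```text
time_s: 15.95
eef_pos: [0.591, 0.1809, 0.0735]
eef_rot: [0.003, 0.057, 0.998, 0.0]
wrist_force: [0.2, -2.1, 12.0]
opening: 0.15
```

```bash
python3 meas.py wrist9.png
```

```text
TCP in box mm [-2.  -0.8 73.5] yaw err 0.0009 F [ 0.2 -2.1 12. ] open 0.15 t 15.95
[[212.5, 157.5], [436.5, 157.5], [248.0, 113.5], [391.5, 113.5]] 266 277 423
theta 0.167 centre tool mm [-2.1 -1.8 12.5] res [ 0.2 -4.1 -2.1 -4.3 -0.2  2.   7.9  1.8 -4.5  1.   0.3]
```

{"fn": "arm_command", "kwargs": {"plan": [-0.8,0,1.8,0,-0.8,0,1.8,0,-0.5,0,1,0,0,0,0,0]}}

```text
time_s: 16.4
eef_pos: [0.5938, 0.1806, 0.07]
eef_rot: [0.003, 0.057, 0.998, 0.0]
wrist_force: [-0.9, -2.3, 15.4]
opening: 0.151
```

Run:
```python
from h import *
tb(); im,_,_=shot("wrist","wrist10.png"); g=cv2.cvtColor(im,cv2.COLOR_BGR2GRAY).astype(float)
s=g[:,325:336].mean(1);d=np.diff(s);print([(i,int(x)) for i,x in enumerate(d) if abs(x)>12])
s=g[:,232:240].mean(1);d=np.diff(s);print([(i,int(x)) for i,x in enumerate(d[:300]) if abs(x)>12])
```

```text
TCP in box mm [ 0.8 -0.8 70. ] yaw err 0.0009 F [-0.9 -2.3 15.4] open 0.151 t 16.4
[(70, 39), (71, 36), (152, -13), (153, -13), (154, 14), (263, -31), (264, -23), (278, 15), (422, 41), (423, 31), (477, -44), (478, -98)]
[(70, 62), (71, 67), (72, 26), (138, -41), (139, -77), (140, -18), (152, 16), (153, 64), (154, 44), (155, 13), (176, -27), (177, -21)]
```

The rib's front face now spans 14.5 px, which means a tilt of about 0.17, so the rear is at the catch. I'll release, rise, and then press behind the rib with shut fingers.

{"fn": "arm_command", "kwargs": {"plan": [0,0,0,0,0,0,0,0,0,0,0,0,0,0,0,0,0,0,-10,0,0,0,-20,0,0,0,-30,0,0,0,-30,0,0,0,0,0,0,0,0,0], "grip": 0.5}}

```text
time_s: 17.45
eef_pos: [0.591, 0.1809, 0.1573]
eef_rot: [0.001, 0.056, 0.998, 0.0]
wrist_force: [0.0, 0.7, -0.8]
opening: 0.498
```

Run:
```python
from h import *
tb(); im,w,_=shot("wrist","wrist11.png")
im2,_,_=shot("side","side11.png")
a=cv2.resize(im,(480,360)); b=cv2.resize(im2[290:410,200:360],(480,360),interpolation=cv2.INTER_CUBIC)[:, :320]
cv2.imwrite("pics/m11.png",np.hstack([a,b]))
```

```text
TCP in box mm [ -2.   -0.8 157.3] yaw err 0.0013 F [ 0.   0.7 -0.8] open 0.498 t 17.45
```

View pics/m11.png

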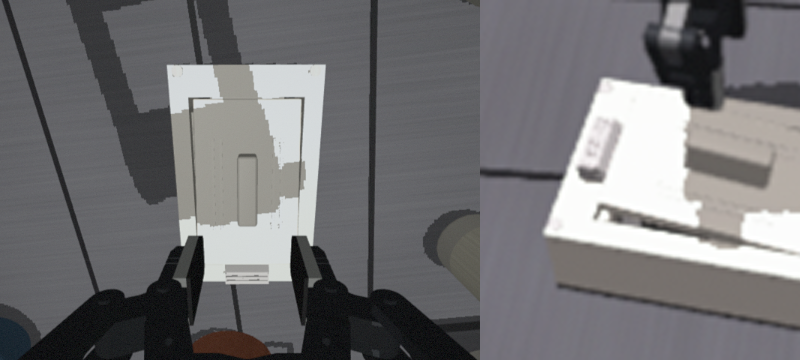

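The left part shows the cover inside the opening with the catch at (246,273), and the side crop shows its front lip under the bridge. Next I'll shut the fingers and press at box x of about +43.

{"fn": "arm_command", "kwargs": {"plan": [-15,0,0,0,-15,0,0,0,-15,0,0,0,0,0,20,0,0,0,25,0,0,0,20,0,0,0,5,0,0,0,3,0,0,0,3,0,0,0,3,0,0,0,2,0,0,0,2,0,0,0,0,0], "grip": 0}}

```text
time_s: 18.85
eef_pos: [0.6351, 0.1757, 0.073]
eef_rot: [0.0, 0.056, 0.998, 0.0]
wrist_force: [-0.3, 0.3, -0.2]
opening: 0.003
```

```bash
python3 -c "from h import *;tb()"
```

```text
TCP in box mm [42.4 -0.9 73. ] yaw err 0.0012 F [-0.3  0.3 -0.2] open 0.003 t 18.85
```

{"fn": "arm_command", "kwargs": {"plan": [0,0,2,0,0,0,2,0,0,0,2,0,0,0,2,0,0,0,0,0]}}

```text
time_s: 19.35
eef_pos: [0.635, 0.1757, 0.0644]
eef_rot: [-0.0, 0.056, 0.998, -0.0]
wrist_force: [0.7, 0.1, -0.6]
opening: 0.0
```

{"fn": "arm_command", "kwargs": {"plan": [0,0,2,0,0,0,2,0,0,0,2,0,0,0,0,0]}}

```text
time_s: 19.75
eef_pos: [0.6348, 0.1757, 0.0584]
eef_rot: [-0.0, 0.056, 0.998, -0.0]
wrist_force: [0.5, -0.0, 0.1]
opening: -0.0
```

There's no contact down to z = 58, so the cover may already be down. I'll keep going gently.

{"fn": "arm_command", "kwargs": {"plan": [0,0,2,0,0,0,1.5,0,0,0,0,0]}}

```text
time_s: 20.05
eef_pos: [0.6351, 0.1758, 0.0561]
eef_rot: [-0.0, 0.056, 0.998, -0.0]
wrist_force: [-2.5, -0.4, 5.0]
opening: -0.0
```

{"fn": "arm_command", "kwargs": {"plan": [0,0,1,0,0,0,1,0,0,0,1,0,0,0,0,0]}}

```text
time_s: 20.45
eef_pos: [0.6351, 0.1758, 0.056]
eef_rot: [-0.0, 0.056, 0.998, -0.0]
wrist_force: [-10.8, -2.1, 22.8]
opening: -0.0
```

Contact comes at z = 56.1, which is flush, and holds 23 N hard. I'll retreat and check.

{"fn": "arm_command", "kwargs": {"plan": [0,0,-5,0,0,0,-20,0,0,0,-30,0,0,0,-30,0,0,0,-30,0,-20,0,-10,0,-25,0,0,0,0,0,0,0,0,0,0,0], "grip": 0.6}}

```text
time_s: 21.35
eef_pos: [0.6793, 0.1705, 0.1765]
eef_rot: [-0.001, 0.057, 0.998, -0.0]
wrist_force: [-0.6, -0.6, -0.0]
opening: 0.601
```

Run:
```python
from h import *
tb(); im,w,_=shot("wrist","wrist12.png")
def pb(x,y,z): return proj(w,BR@np.array([x,y,z])/1e3+BC)
print({k:pb(*k).round(0) for k in[(-90,-56,56),(90,56,56),(-1,0,82),(59.5,0,59)]})
u=np.array([pb(x,y,56) for x in(-95,95) for y in(-60,60)]);a,b=np.clip(u.min(0).astype(int),0,None),u.max(0).astype(int)
c=im[a[1]:b[1],a[0]:b[0]];f=min(480/c.shape[1],590/c.shape[0]);c=cv2.resize(c,None,fx=f,fy=f,interpolation=cv2.INTER_CUBIC);print(a,b,f)
im2,_,_=shot("scene","scene12.png");s=cv2.resize(im2[270:410,340:490],(300,280),interpolation=cv2.INTER_CUBIC)
im3,_,_=shot("side","side12.png");s3=cv2.resize(im3[300:410,210:350],(300,236),interpolation=cv2.INTER_CUBIC)
o=np.zeros((590,800,3),np.uint8);o[:c.shape[0],:min(c.shape[1],490)]=c[:590,:490];o[:280,500:]=s;o[290:526,500:]=s3;cv2.imwrite("pics/m12.png",o)
```

```text
TCP in box mm [ 86.9  -1.1 176.5] yaw err 0.0009 F [-0.6 -0.6 -0. ] open 0.601 t 21.35
{(-90, -56, 56): array([221., -97.]), (90, 56, 56): array([417., 238.]), (-1, 0, 82): array([331.,  87.]), (59.5, 0, 59): array([331., 193.])}
[212   0] [449 245] 2.0253164556962027
```

View pics/m12.png

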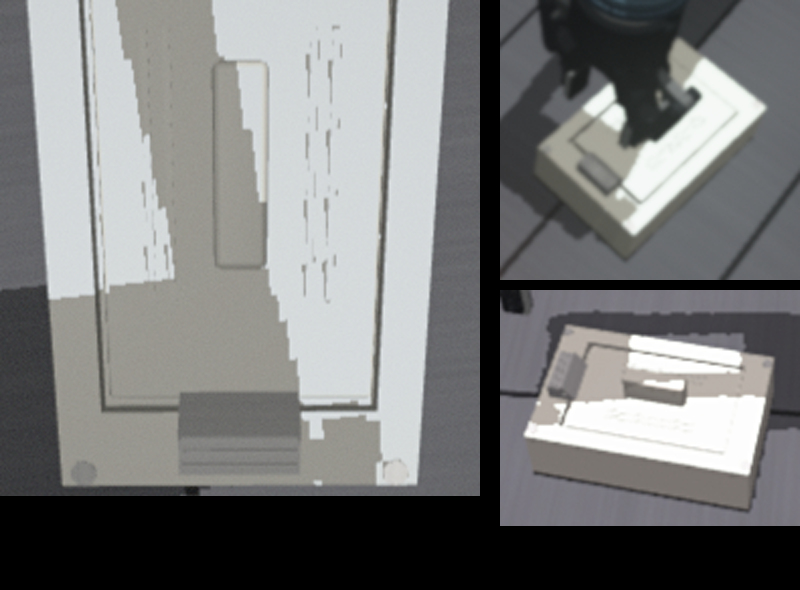

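The catch's nose lies over the cover's rear edge. Its tip is at pixel row 193.5 against 193 predicted for a rest position, and the gap around the cover is even. A quick check of the vase and short cover, then I'll hand in.

Run:
```python
from h import *
for f in("side0.png","side12.png"):
    h=cv2.cvtColor(cv2.imread("pics/"+f),cv2.COLOR_BGR2HSV)[180:260,185:255]
    m=cv2.moments(((h[...,0]>100)&(h[...,0]<115)&(h[...,1]>130)).astype(np.uint8),True);print(f,m["m00"],m["m10"]/m["m00"],m["m01"]/m["m00"])
a,b=[cv2.imread("pics/"+f)[190:215,298:345].astype(int) for f in("side0.png","side12.png")];print("short diff",abs(a-b).mean())
w=load("wrist12.png");im=cv2.imread("pics/wrist12.png",0).astype(int)
print("front gap col 250 (wrist11)",[ (i,int(d)) for i,d in enumerate(np.diff(cv2.imread('pics/wrist11.png',0)[80:180,300:310].mean(1))) if abs(d)>8])
w=load("wrist11.png")
for r in(131,134):print((BR.T@(onz(w,305,r,.056)-BC)*1e3).round(1))
print(ctrl.hand_in())
```

```text
side0.png 974.0 33.7258726899384 39.21149897330596
side12.png 16.0 53.375 40.9375
short diff 21.518297872340426
front gap col 250 (wrist11) [(5, 55), (6, 34), (50, -10), (51, -10), (52, 15)]
[-67.  -13.9  56. ]
[-65.4 -14.   56. ]
the job is handed in; nothing more can be done
None
```

Run:
```python
import cv2,numpy as np
for f in("scene0.png","scene12.png"):
    h=cv2.cvtColor(cv2.imread("pics/"+f),cv2.COLOR_BGR2HSV);m=((h[...,0]>100)&(h[...,0]<112)&(h[...,1]>140)).astype(np.uint8)
    m[:,:170]=0;m[:,270:]=0;m[:240]=0;m[340:]=0;q=cv2.moments(m,True);print(f,q["m00"],q["m10"]/max(q["m00"],1),q["m01"]/max(q["m00"],1))
a,b=[cv2.imread("pics/"+f) for f in("side0.png","side12.png")]
print("side vase patch mean",a[200:245,200:240].mean((0,1)),b[200:245,200:240].mean((0,1)))
```

```text
scene0.png 0.0 0.0 0.0
scene12.png 6.0 223.16666666666666 302.1666666666667
side vase patch mean [116.75777778  89.24833333  60.08944444] [54.73388889 48.31833333 42.21555556]
```

Run:
```python
import cv2,numpy as np
for f in("scene0.png","scene12.png"):
    i=cv2.imread("pics/"+f).astype(int);m=((i[...,0]-i[...,2]>40)).astype(np.uint8)
    m[:,:170]=0;m[:,270:]=0;m[:240]=0;m[340:]=0;ys,xs=np.nonzero(m);print(f,len(xs),xs.mean(),ys.mean(),xs.min(),xs.max(),ys.min(),ys.max())
```

```text
scene0.png 1948 223.6806981519507 291.0241273100616 200 249 264 319
scene12.png 1941 223.71612570839773 290.96651210716124 200 249 264 318
```

The long cover is on the box, hooked under the bridge at the front and caught at the rear. I handed the job in at about 21 s of the 51 s, with the gripper open and well clear of the box.

**What I did:** I gripped the cover by its rib and pressed its rear edge on the outside of the bridge, because the tool itself cannot tilt. That left the cover at about 0.32 rad in the grip. I slid the lip in under the bridge with no noticeable force and lowered the cover until its tilt read about 0.17 rad. I then let go and pressed behind the rib with shut fingers.

**Last checks:**
- **Flush:** The shut fingers met the cover only at z = 56.1 mm, level with the box top, and pressing to 23 N moved it no further. The snap itself did not show as a separate event. The cover was already down at that press, so the catch must have closed while I lowered or released it.
- **Catch:** In the last picture its nose lies over the cover's rear edge, where it should be at rest.
- **Front end:** The seam at the bridge measures about box x −65 to −67 mm. A closed cover should have its front edge at −66 mm.
- **Vase:** It has not moved; its outline in the scene camera is within a pixel of the start.

**Checks that failed or disagreed:**
- The side-camera check of the vase found almost no blue, most likely because the arm was in the way.
- The side-camera check of the short cover also showed a difference. It was probably the arm or its shadow, but I did not confirm that. The arm never went near the short cover after the grasp.

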